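Pack the sample frames and fitting tools into the clear-lidded case

ROBOT

A 7-joint arm with a two-finger parallel gripper is mounted at the origin on the work surface. World frame = base frame: x ahead of the robot, y to its left, z up, the work surface at z = 0. Lengths are in m, angles in rad, forces in N, time in s.
With the tool pointing down it reaches from about 0.4 to 0.85 m from the base axis. Payload 10.4 kg.
Tool frame: the origin (TCP) lies between the finger pads; the fingertips stand r.nose_length ahead of it and the grasp point (between the pads) lies 6 mm ahead of it (r.nose_length is the distance from the TCP to the fingertips, in m); z points along the fingers, x is the direction in which the jaws open and shut, and the axes are right-handed (so a half turn about z gives the same grasp; the last joint's range is limited). The gripper opens to 87 mm and grips with 3 to 60 N. Pads are 19 mm wide; open, the fingers measure 117 mm over their backs; the gripper's body (75 mm by 190 mm) begins 51 mm behind the grasp point.
Start: joints at [-1.307, 0.332, -0.065, 1.46, 0.022, 1.35, -0.088], TCP at [0.177, 0.599, 0.248] pointing down, gripper open.
Joint ranges: [-2.6, 2.6], [-0.5, 2.12], [-1.47, 1.34], [0.16, 2.42], [-1.27, 4.41], [0.06, 2.06], [-2.6, 2.6]. Speed limits (rad/s): [2.22, 2.22, 2.79, 2.79, 3.14, 3.14, 3.14].

INTERFACE

Orientations are given as a unit quaternion [x, y, z, w].
In Python, from bench import r gives the robot as it stands. The module is installed in compiled form; this text tells all that it offers.
- The arm moves only by the shell command python3 -m creep 'ROWS' [OPENING] [FORCE]. ROWS is JSON, a list of rows, each an object of numbers: "x", "y", "z": the shift along the world's x, y, z in m; "spin": the turn about the world's z in degrees. In form: [{"x": .., "y": .., "z": .., "spin": ..}, ...]. A call has 1 to 12 rows; each row is the pose to reach, as a shift and turn from the pose commanded when the call began; what a row does not reach only later rows make up. A row lasts 1/8 s, in which the tool goes at most 62.5 mm and 10.7 degrees, less where a joint would pass 70% of its speed; a pose out of reach is approached as far as the arm can. A call with a gripper value outside its range is refused whole. OPENING is the finger opening in m, from 0 to 0.087, set as the call begins (- or left out, the last holds). The fingers move at their own pace and stop on an object; FORCE is the grip in N (left out, the last holds). Time passes only in rows, so rows that repeat a pose let the fingers close. It gives the time, the measured TCP pose, the force and the opening at its end, in the units of the state.
- r.read_state(): the state, without advancing time (a new reading comes with each control period).
- r.camera(name): name is "side" or "top" or "wrist"; returns a dict with "pixels" (400x640x3 uint8, blue, green, red), "z_map" (400x640 float32, m along the optical axis (not along the pixel's ray), 0 where there is no reading), "K" (3x3 intrinsics, pixels), "R" (3x3) and "t" (3): a world point X has camera coordinates R X + t. Camera axes: x right, y down, z forward; pixel columns grow to the right and rows downward; lengths in m; the calibration is good to about 2 mm. A picture is of the moment at which its call begins.
- r.close_job(): hands the job in, once; it reports no verdict.
The state is a dict: "time": time; "joint_positions": joint angles; "joint_vel": joint speeds; "joint_torque": joint torques, N m; "ee_pos": TCP position; "eef_rot": TCP orientation; "ft_force": force on the tool from outside, world axes, zero at the start; "torque": the same for the moment, N m; "width": finger opening in m.
Only numpy, scipy, OpenCV 4.12 (cv2) and the standard library are available. Lean on these libraries where they do the work, as an engineer would, in place of code of your own. Each camera call takes 0.05 s, during which the arm holds its last target. There are 200 camera calls.

TASK

Pack up the fitting kit: open the clear-lidded aluminium case and lay in every spectacle frame lying loose between the two display trays - adult frames (rectangular lenses) in the left-hand bay and children's frames (round lenses) in the right-hand bay, left and right as seen from the robot, side by side, flat with the lenses up and pointing to the hinge and the front (not across the bay) - and the screwdriver and pen torch, lying flat, in the long trough along the front of the case. When everything loose is in and released, shut the lid fully. Leave the spray bottle, jar and black spectacle case where they stand.

Things in the scene. Friction and masses are not known exactly. Their poses are not given: they have to be found in the camera images.
- case: Aluminium clamshell case, heavy, does not slide. Base 250 mm deep (own x, towards the hinge, away from the robot) x 345 mm wide (own y, left) x 42 mm high; origin: centre of its underside. Walls 6 mm; floor 5 mm thick, lilac lining. Partitions 5 mm thick, 27 mm above the floor: a tool trough along the whole front, behind it a left and a right bay.
- bay_left (a point): Centre of the floor of the left-hand bay (adult frames). Axes as the case's. The bay is 167 mm along x and 164 mm along y, room for two frames side by side, each lying along x.
- bay_right (a point): Centre of the floor of the right-hand bay (children's frames). Axes and size as the left-hand bay.
- trough (a point): Centre of the floor of the tool trough along the front of the case; 66 mm along x, 333 mm along y. Axes as the case's.
- lid (a joint): Lid angle, rad: 0 shut, 1.75 fully open (just past upright); starts shut or a little ajar. Clear panel in an aluminium rim, 250 x 345 x 14 mm, hinged along the case's far top edge; the front edge rises. Stiff hinge: stays at any angle; takes about 5 N at the handle to raise, 1 to 4 N to lower.
- lid_handle (a point): Middle of the lid's black bow handle: round bar 11 mm thick, 96 mm long, parallel to the hinge, 36 mm above the lid's top face (30 mm clear beneath), 18 mm in from the lid's front edge. Turns with the lid; when shut it is 232 mm in front of and 50 mm above the hinge line. x to the hinge, y left, z out of the lid's top.
- lid_hinge (a point): Middle of the lid's hinge line, which runs along the case's y, at the case's far top edge (42 mm above the table). Turns with the lid.
- adult1: Folded spectacle frame, adult size, RECTANGULAR lenses, 138 mm long (own x, along the brow), 38 mm across (own y), 25 mm high, rigid, 30 g. Lies on its folded arms, lenses up (own z). Origin: middle of its underside. Two rims 54 x 38 mm, centred at x = +-34 mm, 18 to 25 mm above the underside; arms below, inside that outline. Pinch it across a rim, along own y; the bridge in the middle is thin. May be absent (None).
- adult2: Folded spectacle frame, adult size, RECTANGULAR lenses, 138 mm long (own x, along the brow), 38 mm across (own y), 25 mm high, rigid, 30 g. Lies on its folded arms, lenses up (own z). Origin: middle of its underside. Two rims 54 x 38 mm, centred at x = +-34 mm, 18 to 25 mm above the underside; arms below, inside that outline. Pinch it across a rim, along own y; the bridge in the middle is thin. May be absent (None).
- child1: Folded spectacle frame, child size, ROUND lenses, 114 mm long (own x, along the brow), 40 mm across (own y), 25 mm high, rigid, 30 g. Lies on its folded arms, lenses up (own z). Origin: middle of its underside. Two rims 40 mm in diameter, centred at x = +-27.5 mm, 18 to 25 mm above the underside; arms below, inside that outline. Pinch it across a rim, along own y; the bridge in the middle is thin. May be absent (None).
- child2: Folded spectacle frame, child size, ROUND lenses, 114 mm long (own x, along the brow), 40 mm across (own y), 25 mm high, rigid, 30 g. Lies on its folded arms, lenses up (own z). Origin: middle of its underside. Two rims 40 mm in diameter, centred at x = +-27.5 mm, 18 to 25 mm above the underside; arms below, inside that outline. Pinch it across a rim, along own y; the bridge in the middle is thin. May be absent (None).
- driver: Small screwdriver lying on the table, 35 g: black six-sided handle 76 mm long and 15 mm thick, then a thin steel blade of 47 mm; from 44 mm behind its origin to 85 mm ahead. Origin: underside of the handle's middle, x towards the blade tip, z up (lies 15 mm high). Pinch the handle across own y. May be absent (None).
- torch: Aluminium pen torch lying on the table, 50 g, six-sided, 118 mm long, 15 mm thick. Origin: underside of its middle, x along its length, z up (lies 15 mm high). Pinch it across own y. May be absent (None).
- spray: Bystander: small lens spray bottle, 36 mm diameter, 113 mm high. Origin: centre of its underside.
- jar: Bystander: amber jar with red cap, 68 mm diameter, 85 mm high. Origin: centre of its underside.
- softcase: Bystander: closed black spectacle case, 162 x 64 x 44 mm. Origin: centre of its underside.
Mind the look-alikes: they are no part of the job. Leave any green, orange or pink look-alike of the adult1 alone.

How it is judged:
On the way, in this order (a step that is already met when the one before it is completed fails the run):
1. the lid is opened to near upright (more than 1.3 rad) (value of joint lid above 1.3 rad), for 0.2 s.
2. with the lid open, every frame and tool present lies released in its own compartment (value of joint lid above 1 rad and x of adult1 in the frame of bay_left between -0.035 and 0.035 m and y of adult1 in the frame of bay_left between -0.07 and 0.07 m and z of each of adult1, adult2 in the frame of bay_left below 0.01 m and angle between each of adult1, adult2, child1, child2's own z axis and vertical below 0.2 rad and angle between the x axis of each of adult1, adult2 and the x axis of bay_left, either way round below 0.3 rad and x of adult2 in the frame of bay_left between -0.035 and 0.035 m and y of adult2 in the frame of bay_left between -0.07 and 0.07 m and x of child1 in the frame of bay_right between -0.035 and 0.035 m and y of child1 in the frame of bay_right between -0.07 and 0.07 m and z of each of child1, child2 in the frame of bay_right below 0.01 m and angle between the x axis of each of child1, child2 and the x axis of bay_right, either way round below 0.3 rad and x of child2 in the frame of bay_right between -0.035 and 0.035 m and y of child2 in the frame of bay_right between -0.07 and 0.07 m and x of driver in the frame of trough between -0.033 and 0.033 m and y of driver in the frame of trough between -0.15 and 0.15 m and z of each of driver, torch in the frame of trough below 0.01 m and angle between driver's own x axis and vertical between 1.37 and 1.77 rad and x of torch in the frame of trough between -0.033 and 0.033 m and y of torch in the frame of trough between -0.15 and 0.15 m and angle between torch's own x axis and vertical between 1.37 and 1.77 rad and contact force between the fingers and adult1 below 0.5 N and contact force between the fingers and adult2 below 0.5 N and contact force between the fingers and child1 below 0.5 N and contact force between the fingers and child2 below 0.5 N and contact force between the fingers and driver below 0.5 N and contact force between the fingers and torch below 0.5 N), for 0.2 s.
3. the lid is shut (value of joint lid below 0.04 rad), for 0.2 s.
At the end, for the whole second after the job is handed in: Lid shut (under 0.04 rad). Adult frames in the left bay, child frames in the right, flat on the floor (within 10 mm, 0.2 rad), lenses up, within 0.3 rad of front-to-back; tools flat on the trough floor; all at rest. Spray, jar and spectacle case within 30 mm of their start (value of joint lid below 0.04 rad and x of adult1 in the frame of bay_left between -0.035 and 0.035 m and y of adult1 in the frame of bay_left between -0.07 and 0.07 m and z of each of adult1, adult2 in the frame of bay_left below 0.01 m and angle between each of adult1, adult2, child1, child2's own z axis and vertical below 0.2 rad and angle between the x axis of each of adult1, adult2 and the x axis of bay_left, either way round below 0.3 rad and x of adult2 in the frame of bay_left between -0.035 and 0.035 m and y of adult2 in the frame of bay_left between -0.07 and 0.07 m and x of child1 in the frame of bay_right between -0.035 and 0.035 m and y of child1 in the frame of bay_right between -0.07 and 0.07 m and z of each of child1, child2 in the frame of bay_right below 0.01 m and angle between the x axis of each of child1, child2 and the x axis of bay_right, either way round below 0.3 rad and x of child2 in the frame of bay_right between -0.035 and 0.035 m and y of child2 in the frame of bay_right between -0.07 and 0.07 m and x of driver in the frame of trough between -0.033 and 0.033 m and y of driver in the frame of trough between -0.15 and 0.15 m and z of each of driver, torch in the frame of trough below 0.01 m and angle between driver's own x axis and vertical between 1.37 and 1.77 rad and x of torch in the frame of trough between -0.033 and 0.033 m and y of torch in the frame of trough between -0.15 and 0.15 m and angle between torch's own x axis and vertical between 1.37 and 1.77 rad and linear speed of each of adult1, adult2, child1, child2, driver, torch below 0.02 m/s and distance of each of spray, jar, softcase from where it was at the start of the episode below 0.03 m); the robot touches nothing.
It fails at once if spray pushed 30 mm or more out of place (distance of spray from where it was at the start of the episode above 0.03 m).
It fails at once if jar pushed 30 mm or more out of place (distance of jar from where it was at the start of the episode above 0.03 m).
It fails at once if softcase pushed 30 mm or more out of place (distance of softcase from where it was at the start of the episode above 0.03 m).
Of adult1, adult2, child1, child2, driver, torch only 4 to 6 are there at a start; the rules pass over those that are not, and their reading is None.
At some moment in a run one of adult1, adult2, child1, child2, driver, torch may be knocked a few centimetres aside while the robot is not near it.
Once in a run the grip may slacken for a moment while it holds something.
It also fails if it takes over 210 s, if anything falls off the work surface, if the arm or the gripper's body presses on something with over 40 N, if the wrist force passes 120 N, or if a joint passes its speed limit or range.

## Working session

There is one attempt and no reset: what is moved stays moved. The work goes in short steps, Python scripts to look and compute and a shell command to move; the robot and the scene stay as the last step left them, time stands still between calls to the robot, and variables do not carry over. Pictures are saved under pics/ and viewed, about 12 in all and at most 16, crops included, and the job is handed in when it is done.

```bash
mkdir -p pics; cat > h.py <<'E'
import numpy as np, cv2
from bench import r
def cam(n):
    c=r.camera(n); return c
def world(c,u,v,z=None):
    K,R,t=c["K"],c["R"],c["t"]
    d=R.T@np.linalg.solve(K,np.array([u,v,1.0])); o=-R.T@t
    if z is None:
        zz=c["z_map"][int(round(v)),int(round(u))]; return o+d*zz
    return o+d*(z-o[2])/d[2]
def pix(c,X):
    p=c["K"]@(c["R"]@np.array(X)+c["t"]); return p[:2]/p[2]
def cloud(c):
    h,w=c["z_map"].shape; u,v=np.meshgrid(np.arange(w),np.arange(h))
    d=np.stack([u,v,np.ones_like(u)],-1)@np.linalg.inv(c["K"]).T*c["z_map"][...,None]
    return (d-c["t"])@c["R"]
E
python3 - <<'E'
from h import *
for n in("top","side"):
    c=cam(n); cv2.imwrite(f"pics/{n}0.png",c["pixels"]); print(n,c["K"].round(1).tolist(),(-c["R"].T@c["t"]).round(3),c["R"].round(2).tolist())
    np.savez(f"{n}0.npz",**c)
s=r.read_state(); print(s["time"],s["ee_pos"],s["eef_rot"],s["width"],r.nose_length)
E
```

```text
top [[442.9, 0.0, 314.5], [0.0, 442.9, 197.4], [0.0, 0.0, 1.0]] [ 0.263 -0.013  1.32 ] [[0.03, -1.0, -0.0], [-0.99, -0.02, -0.16], [0.16, 0.01, -0.99]]
side [[364.6, 0.0, 319.7], [0.0, 364.6, 196.9], [0.0, 0.0, 1.0]] [ 0.134 -0.549  0.85 ] [[0.83, -0.55, -0.01], [-0.43, -0.63, -0.65], [0.35, 0.54, -0.76]]
0.1 [0.17672646 0.59917342 0.2468429 ] [ 8.00900554e-01  5.98797055e-01 -4.77747023e-04  4.00982820e-04] 0.08694868254934765 0.025
```

View pics/top0.png

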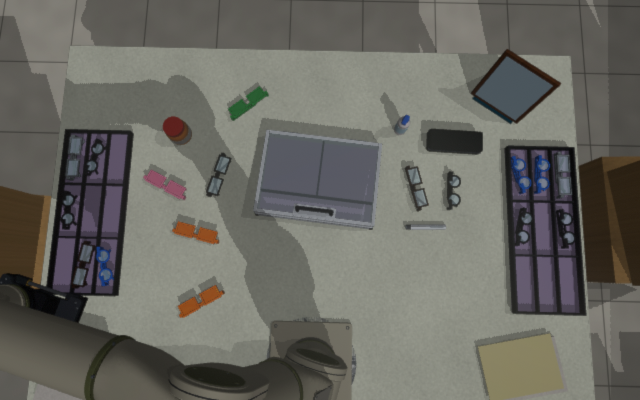

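View pics/side0.png

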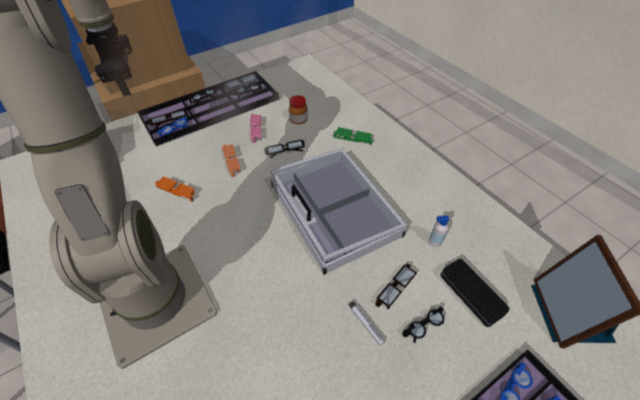

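Top view: the case is at (318,178), with its handle at (314,210). Rectangular dark frames are at (218,174) and (416,187), a round-lens frame at (453,190), and a silver tool at (424,226). Look-alikes to leave are pink (165,183), orange (195,231) and (201,297), green (248,102), plus the frames in the trays. The arm hides the lower left of the image.

```bash
python3 - <<'E'
from h import *
c=dict(np.load("top0.npz")); im=c["pixels"]; P=cloud(c)
a=cv2.resize(im[140:250,195:480],None,fx=2.8,fy=2.8,interpolation=cv2.INTER_CUBIC); cv2.imwrite("pics/crop1.png",a)
# dark & in work zone
Z=P[...,2]
print("table z",np.median(Z[60:300,140:160]),"case top", [P[v,u].round(3).tolist() for u,v in((266,132),(379,143),(257,213),(374,226),(314,210),(320,160))])
# objects: things 8..40mm above table
m=((Z>.008)&(Z<.06)).astype(np.uint8); m[:,:135]=0; m[:,500:]=0
n,l,st,ce=cv2.connectedComponentsWithStats(m)
for i in range(1,n):
    if st[i,4]<25: continue
    q=P[l==i]; xy=q[:,:2].astype(np.float32); (cx,cy),(w,h),ang=cv2.minAreaRect(xy)
    col=im[l==i].mean(0).round()
    print(ce[i].round(),st[i,4],"ctr",round(cx,3),round(cy,3),"size",round(w,3),round(h,3),"ang",round(ang,1),"z",np.percentile(q[:,2],[50,95]).round(3),col)
E
```

```text
table z 0.001175680763051831 case top [[0.66, 0.147, 0.056], [0.634, -0.187, 0.059], [0.42, 0.164, 0.044], [0.395, -0.181, 0.002], [0.422, -0.002, 0.121], [0.578, -0.015, 0.06]]
[487.  97.] 400 ctr 0.788 -0.521 size 0.107 0.025 ang 53.5 z [0.032 0.057] [72. 68. 62.]
[247. 102.] 470 ctr 0.764 0.213 size 0.04 0.137 ang 38.1 z [0.024 0.03 ] [51. 91. 45.]
[183. 136.] 191 ctr 0.651 0.403 size 0.036 0.066 ang 49.8 z [0.042 0.059] [51. 61. 73.]
[399. 130.] 72 ctr 0.686 -0.252 size 0.036 0.016 ang 60.1 z [0.034 0.058] [92. 89. 81.]
[454. 141.] 1275 ctr 0.654 -0.417 size 0.163 0.065 ang 87.4 z [0.045 0.049] [36. 38. 37.]
[322. 142.] 1066 ctr 0.625 -0.022 size 0.345 0.064 ang 84.3 z [0.058 0.06 ] [109. 104. 100.]
[218. 175.] 509 ctr 0.535 0.291 size 0.047 0.137 ang 72.8 z [0.024 0.029] [79. 79. 74.]
[416. 187.] 503 ctr 0.513 -0.304 size 0.137 0.039 ang 15.7 z [0.025 0.03 ] [89. 90. 86.]
[165. 184.] 500 ctr 0.503 0.445 size 0.141 0.038 ang 63.5 z [0.024 0.029] [ 99.  82. 137.]
[453. 190.] 336 ctr 0.504 -0.415 size 0.038 0.113 ang 87.7 z [0.025 0.029] [78. 79. 74.]
[314. 220.] 305 ctr 0.404 -0.0 size 0.345 0.007 ang 84.3 z [0.039 0.047] [106. 104. 102.]
[196. 233.] 517 ctr 0.361 0.343 size 0.137 0.038 ang 76.8 z [0.025 0.029] [ 37.  78. 140.]
[426. 227.] 232 ctr 0.396 -0.333 size 0.018 0.123 ang 3.2 z [0.015 0.02 ] [118. 117. 114.]
[199. 301.] 564 ctr 0.165 0.32 size 0.038 0.137 ang 30.8 z [0.024 0.029] [ 35.  78. 140.]
[316. 343.] 2534 ctr 0.012 -0.002 size 0.21 0.23 ang 0.7 z [0.013 0.019] [82. 91. 94.]
[491. 368.] 910 ctr -0.006 -0.515 size 0.148 0.062 ang 9.2 z [0.016 0.02 ] [ 98. 129. 135.]
```

View pics/crop1.png

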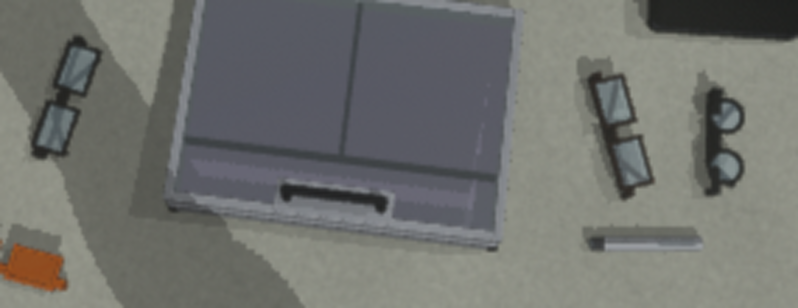

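```bash
python3 -m creep '[{"x":0.04,"y":-0.05,"z":0.03,"spin":-7},{"x":0.08,"y":-0.1,"z":0.03,"spin":-14},{"x":0.12,"y":-0.15,"z":0.03,"spin":-21},{"x":0.16,"y":-0.2,"z":0.03,"spin":-28},{"x":0.2,"y":-0.25,"z":0.03,"spin":-35},{"x":0.22,"y":-0.3,"z":0.03,"spin":-42},{"x":0.23,"y":-0.35,"z":0.03,"spin":-49},{"x":0.24,"y":-0.41,"z":0.03,"spin":-56},{"x":0.243,"y":-0.47,"z":0.03,"spin":-63},{"x":0.243,"y":-0.52,"z":0.03,"spin":-70},{"x":0.243,"y":-0.57,"z":0.03,"spin":-77},{"x":0.243,"y":-0.601,"z":0.03,"spin":-79.3}]'
python3 - <<'E'
from h import *
s=r.read_state();print(s["joint_positions"])
ims=[]
for n in("top","wrist"):
    c=cam(n); ims.append(c["pixels"]); np.savez(n+"1.npz",**c)
cv2.imwrite("pics/b.png",cv2.resize(np.vstack(ims),(480,600)))
E
```

```text
time: 1.6
ee_pos: [0.4195, -0.0037, 0.2775]
eef_rot: [0.999, -0.052, 0.0, -0.0]
ft_force: [0.3, 1.3, -0.4]
width: 0.0872
[-0.66472674 -0.2015634   0.49896523  1.93610365  0.09721899  1.38365263
 -0.29569856]
```

View pics/b.png

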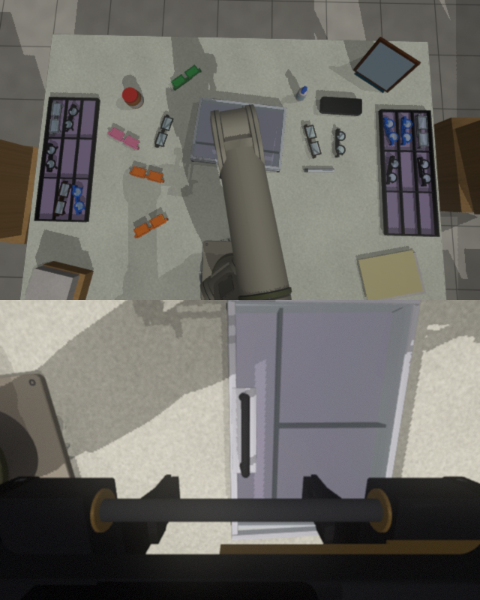

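Nothing loose was hidden under the arm, so four items go in: two adult frames, one child frame and the torch. The wrist view shows the handle at about (327,180) in its full-size image, so I'll measure it there.

```bash
python3 - <<'E'
from h import *
c=dict(np.load("wrist1.npz")); P=cloud(c); im=c["pixels"]
m=np.zeros(im.shape[:2],bool); m[115:245,310:345]=True
m&=(im.max(2)<60)&(P[...,2]>.09)
q=P[m]; print(len(q),q.mean(0).round(4),np.percentile(q[:,2],[5,50,95]).round(3),cv2.minAreaRect(q[:,:2].astype(np.float32)))
for u,v in((313,60),(312,200),(312,300)): print(P[v,u].round(3))
E
```

```text
1032 [0.4275 0.0037 0.1188] [0.116 0.118 0.119] ((0.42648789286613464, 0.006852220743894577), (0.11450216919183731, 0.010770228691399097), 84.50627899169922)
[0.426 0.113 0.078]
[ 0.41  -0.024  0.079]
[ 0.396 -0.143  0.078]
```

```bash
python3 -m creep '[{"x":0.007,"y":0.004,"z":-0.03},{"x":0.007,"y":0.004,"z":-0.08},{"x":0.007,"y":0.004,"z":-0.12},{"x":0.007,"y":0.004,"z":-0.145},{"x":0.007,"y":0.004,"z":-0.157},{"x":0.007,"y":0.004,"z":-0.157}]' 0.05
python3 -m creep '[{"x":0},{"x":0},{"x":0},{"x":0},{"x":0},{"x":0}]' 0.0 20
```

```text
invalid input at $[0]: expected keys x, y, z, spin
invalid input at $[0]: expected keys x, y, z, spin
```

All four keys are required in every row.

```bash
python3 -m creep '[{"x":0.007,"y":0.004,"z":-0.03,"spin":0},{"x":0.007,"y":0.004,"z":-0.08,"spin":0},{"x":0.007,"y":0.004,"z":-0.12,"spin":0},{"x":0.007,"y":0.004,"z":-0.145,"spin":0},{"x":0.007,"y":0.004,"z":-0.157,"spin":0},{"x":0.007,"y":0.004,"z":-0.157,"spin":0}]' 0.05
python3 -m creep '[{"x":0,"y":0,"z":0,"spin":0},{"x":0,"y":0,"z":0,"spin":0},{"x":0,"y":0,"z":0,"spin":0},{"x":0,"y":0,"z":0,"spin":0},{"x":0,"y":0,"z":0,"spin":0},{"x":0,"y":0,"z":0,"spin":0}]' 0.0 20
```

```text
time: 2.45
ee_pos: [0.4267, 0.003, 0.1204]
eef_rot: [0.999, -0.049, -0.0, 0.0]
ft_force: [0.1, -0.6, -0.0]
width: 0.0503
time: 3.2
ee_pos: [0.4264, 0.0025, 0.1205]
eef_rot: [0.999, -0.05, -0.0, -0.0]
ft_force: [-2.8, 0.6, 2.2]
width: 0.0105
```

```bash
python3 -m creep '[{"x":0.005,"y":0,"z":0.014,"spin":0},{"x":0.011,"y":-0.001,"z":0.029,"spin":0},{"x":0.018,"y":-0.002,"z":0.042,"spin":0},{"x":0.025,"y":-0.002,"z":0.054,"spin":0},{"x":0.033,"y":-0.003,"z":0.066,"spin":0},{"x":0.042,"y":-0.004,"z":0.078,"spin":0},{"x":0.042,"y":-0.004,"z":0.078,"spin":0}]'
```

```text
time: 4.08
ee_pos: [0.4675, -0.0016, 0.2004]
eef_rot: [0.999, -0.05, -0.002, -0.0]
ft_force: [-20.8, 0.6, 16.6]
width: 0.0104
```

```bash
python3 -m creep '[{"x":-0.003,"y":0,"z":0.002,"spin":0},{"x":0.007,"y":-0.001,"z":0.014,"spin":0},{"x":0.017,"y":-0.002,"z":0.024,"spin":0},{"x":0.028,"y":-0.003,"z":0.034,"spin":0},{"x":0.039,"y":-0.004,"z":0.043,"spin":0},{"x":0.039,"y":-0.004,"z":0.043,"spin":0}]'
```

```text
time: 4.82
ee_pos: [0.5089, -0.0057, 0.2431]
eef_rot: [0.999, -0.05, 0.001, 0.0]
ft_force: [-2.3, -0.6, 4.0]
width: 0.0102
```

```bash
python3 -m creep '[{"x":0.012,"y":-0.001,"z":0.008,"spin":0},{"x":0.024,"y":-0.002,"z":0.016,"spin":0},{"x":0.037,"y":-0.004,"z":0.023,"spin":0},{"x":0.05,"y":-0.005,"z":0.029,"spin":0},{"x":0.064,"y":-0.006,"z":0.034,"spin":0},{"x":0.078,"y":-0.008,"z":0.039,"spin":0},{"x":0.092,"y":-0.009,"z":0.042,"spin":0},{"x":0.106,"y":-0.01,"z":0.045,"spin":0},{"x":0.106,"y":-0.01,"z":0.045,"spin":0}]'
```

```text
time: 5.95
ee_pos: [0.6148, -0.0165, 0.2878]
eef_rot: [0.999, -0.051, 0.001, 0.001]
ft_force: [1.6, -3.3, 3.9]
width: 0.0102
```

```bash
python3 -m creep '[{"x":0.014,"y":-0.001,"z":0.002,"spin":0},{"x":0.029,"y":-0.003,"z":0.003,"spin":0},{"x":0.043,"y":-0.004,"z":0.003,"spin":0},{"x":0.057,"y":-0.006,"z":0.002,"spin":0},{"x":0.07,"y":-0.007,"z":0.001,"spin":0},{"x":0.082,"y":-0.008,"z":-0.001,"spin":0},{"x":0.092,"y":-0.009,"z":-0.003,"spin":0},{"x":0.098,"y":-0.01,"z":-0.005,"spin":0},{"x":0.098,"y":-0.01,"z":-0.005,"spin":0}]'
```

```text
time: 7.08
ee_pos: [0.7127, -0.0261, 0.282]
eef_rot: [0.999, -0.05, 0.001, 0.0]
ft_force: [2.5, -4.7, 3.3]
width: 0.0101
```

```bash
python3 -m creep '[{"x":0,"y":0,"z":0,"spin":0},{"x":0,"y":0,"z":0,"spin":0},{"x":0,"y":0,"z":0,"spin":0},{"x":0,"y":0,"z":0.03,"spin":0},{"x":0,"y":0,"z":0.07,"spin":0},{"x":0,"y":0,"z":0.11,"spin":0},{"x":0,"y":0,"z":0.15,"spin":0}]' 0.035
```

```text
time: 7.95
ee_pos: [0.7115, -0.025, 0.433]
eef_rot: [0.999, -0.05, 0.0, -0.0]
ft_force: [0.3, -0.5, 0.1]
width: 0.0353
```

```bash
python3 -m creep '[{"x":-0.05,"y":-0.01,"z":0,"spin":-6},{"x":-0.1,"y":-0.02,"z":0,"spin":-12},{"x":-0.15,"y":-0.04,"z":-0.01,"spin":-18},{"x":-0.19,"y":-0.08,"z":-0.03,"spin":-24},{"x":-0.21,"y":-0.12,"z":-0.06,"spin":-31},{"x":-0.22,"y":-0.16,"z":-0.1,"spin":-38},{"x":-0.231,"y":-0.2,"z":-0.13,"spin":-45},{"x":-0.231,"y":-0.24,"z":-0.16,"spin":-52},{"x":-0.231,"y":-0.275,"z":-0.19,"spin":-59},{"x":-0.231,"y":-0.288,"z":-0.22,"spin":-65},{"x":-0.231,"y":-0.288,"z":-0.233,"spin":-69},{"x":-0.231,"y":-0.288,"z":-0.233,"spin":-69}]' 0.06
cat > look.py <<'E'
# measure low objects in wrist (or top) view: python3 look.py cam zlo zhi [png]
import sys
from h import *
n=sys.argv[1]; zl,zh=float(sys.argv[2]),float(sys.argv[3])
c=cam(n); im=c["pixels"]; P=cloud(c); Z=P[...,2]
m=((Z>zl)&(Z<zh)&(c["z_map"]>.05)).astype(np.uint8)
k,l,st,ce=cv2.connectedComponentsWithStats(m)
for i in range(1,k):
    if st[i,4]<(150 if n=="wrist" else 25): continue
    q=P[l==i][:,:2].astype(np.float32); (cx,cy),(w,h),a=cv2.minAreaRect(q)
    if w<h: w,h,a=h,w,a+90
    if a>90:a-=180
    print(ce[i].round().astype(int),st[i,4],"xy %.4f %.4f"%(cx,cy),"L %.3f W %.3f axis %.1f"%(w,h,a),"z",np.percentile(P[l==i][:,2],[50,95]).round(3),im[l==i].mean(0).round())
if len(sys.argv)>4: cv2.imwrite(sys.argv[4],im)
s=r.read_state();e=s["ee_pos"];qq=s["eef_rot"];print("tcp",e.round(4),"jaw %.1f"%np.degrees(2*np.arctan2(qq[1],qq[0])),"j7 %.2f"%s["joint_positions"][6],"w %.4f"%s["width"])
E
python3 look.py wrist 0.012 0.05 pics/w2.png; python3 look.py top 0.008 0.034
```

```text
time: 9.45
ee_pos: [0.4804, -0.3131, 0.1977]
eef_rot: [0.795, -0.607, -0.001, 0.0]
ft_force: [0.6, 0.4, 1.3]
width: 0.0598
[111 134] 11655 xy 0.5121 -0.0956 L 0.234 W 0.174 axis -5.4 z [0.031 0.044] [94. 90. 93.]
[505  37] 14141 xy 0.6554 -0.4157 L 0.161 W 0.062 axis 88.1 z [0.045 0.047] [35. 37. 37.]
[319 148] 4938 xy 0.5144 -0.3023 L 0.138 W 0.038 axis 14.8 z [0.025 0.027] [121. 123. 121.]
[613 189] 4884 xy 0.5640 -0.6083 L 0.164 W 0.070 axis -0.1 z [0.025 0.032] [60. 43. 37.]
[426 185] 2958 xy 0.5081 -0.4119 L 0.112 W 0.040 axis -2.8 z [0.025 0.027] [104. 106. 103.]
[294 257] 676 xy 0.3989 -0.3159 L 0.087 W 0.015 axis -86.5 z [0.015 0.018] [143. 141. 142.]
tcp [ 0.4809 -0.3132  0.1987] jaw -74.6 j7 -0.55 w 0.0604
[243 104] 384 xy 0.7615 0.2168 L 0.128 W 0.040 axis -51.9 z [0.025 0.03 ] [51. 88. 43.]
[495 106] 351 xy 0.7697 -0.5470 L 0.169 W 0.018 axis 54.4 z [0.021 0.032] [71. 68. 64.]
[398 131] 36 xy 0.6853 -0.2512 L 0.035 W 0.015 axis 59.2 z [0.024 0.031] [95. 93. 88.]
[ 88 212] 7132 xy 0.4193 0.6625 L 0.493 W 0.205 axis -0.0 z [0.023 0.032] [62. 54. 54.]
[185 139] 64 xy 0.6460 
[... 2011 characters left out ...]
. 69. 73.]
[303 220] 25 xy 0.4056 0.0290 L 0.063 W 0.001 axis 84.2 z [0.018 0.034] [114. 112. 111.]
[196 233] 518 xy 0.3598 0.3439 L 0.139 W 0.039 axis 76.8 z [0.025 0.029] [ 43.  87. 155.]
[199 301] 559 xy 0.1657 0.3191 L 0.137 W 0.039 axis -59.7 z [0.024 0.029] [ 38.  83. 149.]
[522 368] 4565 xy 0.0046 -0.5959 L 0.222 W 0.162 axis -78.5 z [0.016 0.02 ] [110. 143. 149.]
[346 374] 487 xy -0.0138 -0.1016 L 0.157 W 0.031 axis 0.7 z [0.013 0.017] [107. 119. 122.]
[105 367] 287 xy -0.0117 0.5850 L 0.189 W 0.088 axis 45.6 z [0.021 0.033] [34. 53. 67.]
[272 393] 85 xy -0.0779 0.1013 L 0.040 W 0.023 axis -1.8 z [0.013 0.017] [ 93. 104. 107.]
tcp [ 0.4812 -0.3133  0.1992] jaw -74.6 j7 -0.55 w 0.0599
```

View pics/w2.png

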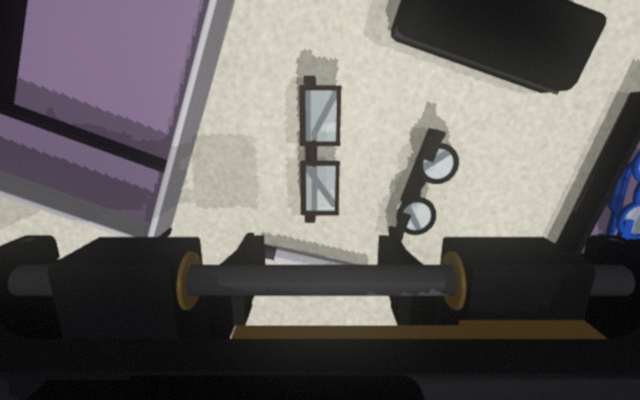

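The wrist view shows the rectangular frame at (321,150), the round-lens frame at (425,185) and the softcase at (500,40). The measured sizes match (138x38, 112x40), so I'm going for the adult frame's near rim.

```bash
python3 -m creep '[{"x":0,"y":0.002,"z":-0.04,"spin":0},{"x":0,"y":0.002,"z":-0.09,"spin":0},{"x":0,"y":0.002,"z":-0.13,"spin":0},{"x":0,"y":0.002,"z":-0.155,"spin":0},{"x":0,"y":0.002,"z":-0.17,"spin":0},{"x":0,"y":0.002,"z":-0.17,"spin":0}]' 0.06
python3 -m creep '[{"x":0,"y":0,"z":0,"spin":0},{"x":0,"y":0,"z":0,"spin":0},{"x":0,"y":0,"z":0,"spin":0},{"x":0,"y":0,"z":0,"spin":0},{"x":0,"y":0,"z":0,"spin":0}]' 0.0 15
```

```text
time: 10.3
ee_pos: [0.481, -0.3113, 0.0287]
eef_rot: [0.795, -0.607, -0.0, -0.0]
ft_force: [-0.1, -0.8, 0.4]
width: 0.0601
time: 10.92
ee_pos: [0.4812, -0.3116, 0.0292]
eef_rot: [0.795, -0.607, 0.0, -0.0]
ft_force: [-0.7, 0.9, 6.0]
width: 0.0381
```

```bash
python3 -m creep '[{"x":0,"y":0,"z":0.02,"spin":0},{"x":0,"y":0,"z":0.06,"spin":0},{"x":0,"y":0.01,"z":0.1,"spin":0},{"x":0.01,"y":0.05,"z":0.12,"spin":-4},{"x":0.02,"y":0.1,"z":0.12,"spin":-8},{"x":0.03,"y":0.15,"z":0.12,"spin":-12},{"x":0.04,"y":0.2,"z":0.12,"spin":-16},{"x":0.05,"y":0.25,"z":0.12,"spin":-20},{"x":0.054,"y":0.3,"z":0.12,"spin":-20.8},{"x":0.054,"y":0.335,"z":0.12,"spin":-20.8},{"x":0.054,"y":0.346,"z":0.12,"spin":-20.8},{"x":0.054,"y":0.346,"z":0.12,"spin":-20.8}]'
python3 look.py wrist 0.012 0.2 pics/w3.png
```

```text
time: 12.42
ee_pos: [0.5348, 0.0342, 0.1491]
eef_rot: [-0.672, 0.74, -0.0, 0.0]
ft_force: [0.3, -0.3, -1.4]
width: 0.0376
[374  97] 61106 xy 0.5728 -0.0147 L 0.346 W 0.186 axis 84.3 z [0.054 0.147] [155. 150. 151.]
[ 23 196] 3806 xy 0.5848 0.2161 L 0.208 W 0.074 axis -77.2 z [0.025 0.198] [113. 112. 107.]
[ 67 316] 443 xy 0.5531 0.1120 L 0.017 W 0.002 axis -5.0 z [0.198 0.2  ] [32. 34. 35.]
[320 309] 4330 xy 0.4841 0.0397 L 0.141 W 0.090 axis -5.4 z [0.147 0.195] [68. 65. 67.]
[561 315] 1503 xy 0.4773 -0.1132 L 0.194 W 0.035 axis 41.2 z [0.036 0.199] [72. 70. 72.]
tcp [0.5348 0.0332 0.149 ] jaw 264.4 j7 -1.56 w 0.0379
```

View pics/w3.png

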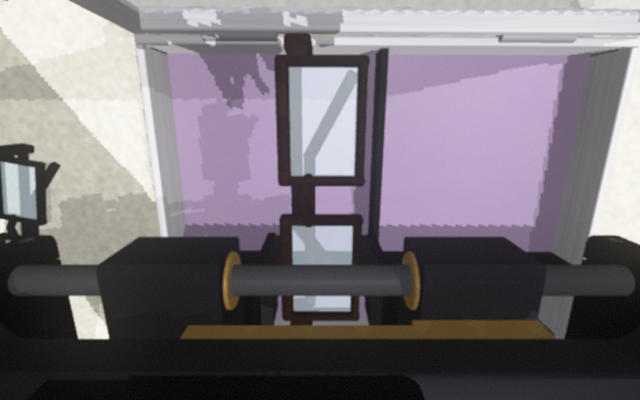

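The frame is held straight along the bay, with the partition at (382,130) and the left wall at (160,200). I'll check the bay position by casting rays.

```bash
python3 - <<'E'
from h import *
c=cam("wrist"); a=np.radians(-5.5); ex=np.array([np.cos(a),np.sin(a)]); ey=np.array([-ex[1],ex[0]]); o=np.array([.529,-.012])
for n,u,v,z in (("part L",377,100,.032),("part R",387,100,.032),("part L",371,220,.032),("wallL in",158,150,.042),("wallR in",600,150,.042),("back in",300,45,.042),("fr far",298,57,None),("fr near",318,318,None)):
    X=world(c,u,v,z); d=X[:2]-o; print(n,X.round(4),"case",(d@ex).round(4),(d@ey).round(4))
E
```

```text
part L [ 0.6121 -0.0161  0.032 ] case 0.0831 0.0039
part R [ 0.6114 -0.0235  0.032 ] case 0.0831 -0.0036
part L [ 0.5189 -0.0063  0.032 ] case -0.0106 0.0047
wallL in [0.5922 0.149  0.042 ] case 0.0475 0.1664
wallR in [ 0.5604 -0.1771  0.042 ] case 0.0471 -0.1614
back in [0.653  0.0361 0.042 ] case 0.1188 0.0598
fr far [0.6292 0.0331 0.1467] case 0.0954 0.0545
fr near [0.5103 0.037  0.1466] case -0.0233 0.047
```

```bash
python3 -m creep '[{"x":0,"y":0.003,"z":-0.03,"spin":0},{"x":0,"y":0.003,"z":-0.06,"spin":0},{"x":0,"y":0.003,"z":-0.085,"spin":0},{"x":0,"y":0.003,"z":-0.1,"spin":0},{"x":0,"y":0.003,"z":-0.108,"spin":0},{"x":0,"y":0.003,"z":-0.113,"spin":0},{"x":0,"y":0.003,"z":-0.1135,"spin":0}]'
python3 -m creep '[{"x":0,"y":0,"z":0,"spin":0},{"x":0,"y":0,"z":0,"spin":0},{"x":0,"y":0,"z":0,"spin":0},{"x":0,"y":0,"z":0.02,"spin":0},{"x":0,"y":0,"z":0.05,"spin":0},{"x":0,"y":0,"z":0.09,"spin":0},{"x":0,"y":0,"z":0.13,"spin":0},{"x":0,"y":0,"z":0.13,"spin":0}]' 0.048
python3 look.py wrist 0.024 0.05 pics/w4.png
```

```text
time: 13.4
ee_pos: [0.535, 0.0375, 0.0353]
eef_rot: [-0.672, 0.74, -0.0, 0.0]
ft_force: [0.0, -0.2, -1.4]
width: 0.0377
time: 14.4
ee_pos: [0.5366, 0.0373, 0.1689]
eef_rot: [-0.672, 0.741, -0.001, 0.003]
ft_force: [0.6, -0.1, -0.7]
width: 0.048
[409 109] 16380 xy 0.5668 -0.0137 L 0.346 W 0.177 axis 84.1 z [0.042 0.048] [162. 158. 161.]
[320 156] 6105 xy 0.5691 0.0347 L 0.138 W 0.038 axis -5.8 z [0.03  0.032] [141. 131. 133.]
[ 43 194] 2833 xy 0.5528 0.2854 L 0.106 W 0.040 axis -16.0 z [0.026 0.028] [109. 110. 106.]
[232 255] 199 xy 0.4918 0.1229 L 0.022 W 0.006 axis 85.1 z [0.033 0.035] [36. 31. 35.]
[320 256] 843 xy 0.4840 0.0434 L 0.082 W 0.006 axis 84.3 z [0.033 0.035] [41. 35. 38.]
[409 256] 175 xy 0.4762 -0.0367 L 0.021 W 0.005 axis 84.3 z [0.032 0.034] [37. 31. 35.]
[320 321] 776 xy 0.4156 0.0498 L 0.116 W 0.002 axis 84.1 z [0.029 0.034] [117. 113. 115.]
tcp [0.5356 0.0376 0.167 ] jaw 264.5 j7 -1.59 w 0.0477
```

View pics/w4.png

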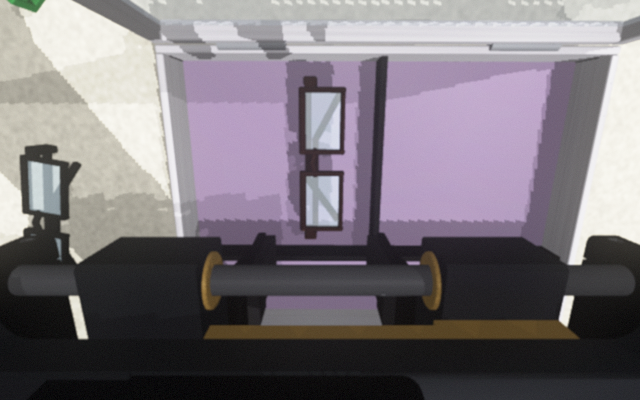

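The first adult frame lies flat in the left bay, at (320,155), with its top at z = 0.030. Next is the second adult frame.

```bash
python3 -m creep '[{"x":-0.01,"y":0.04,"z":0.02,"spin":-4},{"x":-0.02,"y":0.08,"z":0.03,"spin":-8},{"x":-0.03,"y":0.13,"z":0.03,"spin":-11},{"x":-0.033,"y":0.18,"z":0.03,"spin":-11},{"x":-0.033,"y":0.23,"z":0.03,"spin":-11},{"x":-0.033,"y":0.261,"z":0.03,"spin":-11},{"x":-0.033,"y":0.261,"z":0.03,"spin":-11}]' 0.06
python3 look.py wrist 0.012 0.034
```

```text
time: 15.32
ee_pos: [0.5006, 0.3009, 0.194]
eef_rot: [-0.6, 0.8, -0.0, -0.001]
ft_force: [0.4, 0.7, -0.3]
width: 0.06
[456 113] 2241 xy 0.5259 0.1647 L 0.211 W 0.004 axis -5.6 z [0.023 0.033] [87. 85. 87.]
[598  55] 5011 xy 0.5497 0.0370 L 0.097 W 0.040 axis -5.8 z [0.03  0.032] [102.  93.  97.]
[170  58] 751 xy 0.6535 0.3994 L 0.066 W 0.025 axis -34.4 z [0.024 0.033] [ 88.  93. 101.]
[320 146] 5096 xy 0.5372 0.2904 L 0.138 W 0.038 axis -16.3 z [0.025 0.027] [126. 126. 121.]
[564 135] 1541 xy 0.4890 0.0743 L 0.164 W 0.030 axis -85.5 z [0.031 0.034] [40. 34. 38.]
[ 32 187] 2889 xy 0.5842 0.5688 L 0.151 W 0.009 axis -0.1 z [0.023 0.03 ] [43. 43. 46.]
[559 207] 1438 xy 0.4189 0.0798 L 0.166 W 0.002 axis 84.2 z [0.023 0.033] [102.  98. 100.]
[174 224] 3972 xy 0.5071 0.4502 L 0.132 W 0.039 axis 63.6 z [0.025 0.027] [143. 119. 203.]
[349 314] 1160 xy 0.3614 0.3091 L 0.064 W 0.027 axis 77.0 z [0.024 0.027] [ 49.  99. 194.]
[284 315] 975 xy 0.3795 0.3807 L 0.063 W 0.025 axis 76.9 z [0.024 0.027] [ 47.  97. 192.]
tcp [0.5012 0.2987 0.1942] jaw 253.5 j7 -2.22 w 0.0602
```

```bash
python3 -m creep '[{"x":0.003,"y":0.001,"z":-0.04,"spin":0},{"x":0.003,"y":0.001,"z":-0.09,"spin":0},{"x":0.003,"y":0.001,"z":-0.13,"spin":0},{"x":0.003,"y":0.001,"z":-0.155,"spin":0},{"x":0.003,"y":0.001,"z":-0.166,"spin":0},{"x":0.003,"y":0.001,"z":-0.166,"spin":0}]' 0.06
python3 -m creep '[{"x":0,"y":0,"z":0,"spin":0},{"x":0,"y":0,"z":0,"spin":0},{"x":0,"y":0,"z":0,"spin":0},{"x":0,"y":0,"z":0,"spin":0},{"x":0,"y":0,"z":0,"spin":0}]' 0.0 15
```

```text
time: 16.12
ee_pos: [0.5049, 0.2985, 0.0291]
eef_rot: [-0.598, 0.802, -0.0, -0.0]
ft_force: [0.6, -0.4, -0.3]
width: 0.0601
time: 16.75
ee_pos: [0.505, 0.2997, 0.0296]
eef_rot: [-0.598, 0.801, 0.0, 0.0]
ft_force: [-1.7, 0.2, 6.5]
width: 0.0375
```

```bash
python3 -m creep '[{"x":0,"y":0,"z":0.02,"spin":0},{"x":0,"y":0,"z":0.06,"spin":0},{"x":0,"y":-0.01,"z":0.1,"spin":0},{"x":0.01,"y":-0.04,"z":0.12,"spin":4},{"x":0.02,"y":-0.08,"z":0.12,"spin":8},{"x":0.03,"y":-0.12,"z":0.12,"spin":11},{"x":0.037,"y":-0.16,"z":0.12,"spin":11},{"x":0.037,"y":-0.18,"z":0.12,"spin":11},{"x":0.037,"y":-0.19,"z":0.12,"spin":11},{"x":0.037,"y":-0.19,"z":0.12,"spin":11}]'
python3 look.py wrist 0.024 0.2 pics/w5.png
```

```text
time: 18.0
ee_pos: [0.5417, 0.1101, 0.1492]
eef_rot: [-0.672, 0.74, 0.0, 0.0]
ft_force: [-0.1, 1.2, -0.0]
width: 0.0376
[380  95] 41943 xy 0.5759 0.0174 L 0.285 W 0.186 axis 84.3 z [0.065 0.147] [160. 154. 154.]
[413 155] 7214 xy 0.5711 0.0492 L 0.137 W 0.067 axis -6.3 z [0.03  0.032] [142. 133. 135.]
[ 49 247] 335 xy 0.5843 0.1870 L 0.012 W 0.008 axis 30.1 z [0.198 0.2  ] [67. 73. 76.]
[581 252] 617 xy 0.5145 -0.0364 L 0.174 W 0.022 axis 52.9 z [0.197 0.2  ] [38. 31. 35.]
[ 68 317] 430 xy 0.5599 0.1879 L 0.017 W 0.003 axis -6.2 z [0.198 0.2  ] [35. 37. 38.]
[259 309] 980 xy 0.5492 0.1315 L 0.028 W 0.006 axis -0.9 z [0.176 0.197] [28. 28. 30.]
[319 308] 2075 xy 0.5209 0.1127 L 0.038 W 0.018 axis 84.2 z [0.145 0.147] [106.  99.  96.]
[382 309] 987 xy 0.5447 0.0881 L 0.028 W 0.006 axis -10.0 z [0.177 0.197] [28. 27. 29.]
[570 320] 574 xy 0.4732 -0.0313 L 0.202 W 0.013 axis 40.7 z [0.198 0.2  ] [47. 44. 46.]
tcp [0.5416 0.1109 0.1491] jaw 264.5 j7 -1.69 w 0.0377
```

View pics/w5.png

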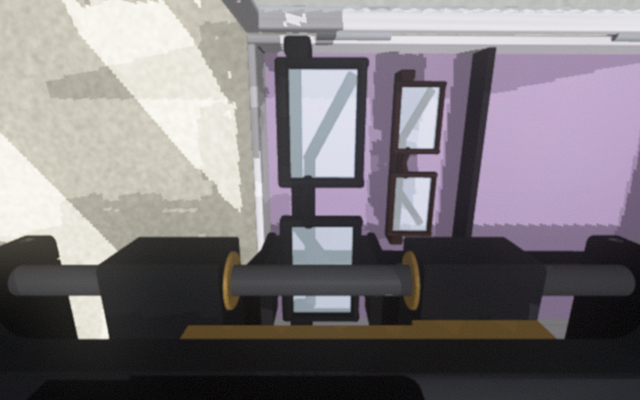

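The held frame is straight, clear of the left wall at (258,150) and of the first frame at (415,155). Lowering it.

```bash
python3 -m creep '[{"x":0,"y":-0.002,"z":-0.03,"spin":0},{"x":0,"y":-0.002,"z":-0.06,"spin":0},{"x":0,"y":-0.002,"z":-0.085,"spin":0},{"x":0,"y":-0.002,"z":-0.1,"spin":0},{"x":0,"y":-0.002,"z":-0.108,"spin":0},{"x":0,"y":-0.002,"z":-0.113,"spin":0},{"x":0,"y":-0.002,"z":-0.1135,"spin":0}]'
python3 -m creep '[{"x":0,"y":0,"z":0,"spin":0},{"x":0,"y":0,"z":0,"spin":0},{"x":0,"y":0,"z":0,"spin":0},{"x":0,"y":0,"z":0.02,"spin":0},{"x":0,"y":0,"z":0.05,"spin":0},{"x":0,"y":0,"z":0.09,"spin":0},{"x":0,"y":0,"z":0.13,"spin":0},{"x":0,"y":0,"z":0.13,"spin":0}]' 0.048
python3 look.py wrist 0.024 0.038;python3 look.py top 0.012 0.034|awk '$1!=""'|grep -E "xy 0.(39|40|5[01]).. -0.(3|4)"
```

```text
time: 18.92
ee_pos: [0.542, 0.1076, 0.0358]
eef_rot: [-0.672, 0.74, -0.0, 0.0]
ft_force: [-0.3, 0.2, -0.5]
width: 0.0377
time: 19.92
ee_pos: [0.5436, 0.1075, 0.1695]
eef_rot: [-0.672, 0.741, -0.001, 0.003]
ft_force: [-0.3, -0.1, -0.4]
width: 0.048
[430 116] 3589 xy 0.5747 0.0039 L 0.298 W 0.151 axis 84.3 z [0.033 0.037] [105.  99. 103.]
[320 157] 6022 xy 0.5759 0.1049 L 0.137 W 0.038 axis -5.7 z [0.03  0.032] [144. 133. 130.]
[404 156] 6165 xy 0.5693 0.0348 L 0.138 W 0.038 axis -5.9 z [0.03  0.032] [142. 132. 135.]
[321 255] 852 xy 0.4909 0.1135 L 0.083 W 0.007 axis 84.2 z [0.033 0.034] [42. 37. 40.]
[409 255] 186 xy 0.4830 0.0337 L 0.021 W 0.006 axis 84.3 z [0.033 0.034] [37. 32. 35.]
[568 256] 268 xy 0.4685 -0.1114 L 0.032 W 0.006 axis 85.6 z [0.033 0.034] [36. 30. 34.]
[321 320] 820 xy 0.4237 0.1192 L 0.111 W 0.031 axis 67.9 z [0.03  0.035] [115. 112. 113.]
tcp [0.5426 0.1076 0.1676] jaw 264.5 j7 -1.70 w 0.0482
[453 190] 328 xy 0.5049 -0.4135 L 0.113 W 0.038 axis -2.4 z [0.025 0.029] [86. 88. 82.]
[426 226] 190 xy 0.3959 -0.3312 L 0.117 W 0.015 axis -88.6 z [0.016 0.02 ] [129. 128. 125.]
```

Both adult frames are flat in the left bay. Next is the child frame.

```bash
python3 -m creep '[{"x":-0.01,"y":-0.04,"z":0.02,"spin":0},{"x":-0.02,"y":-0.09,"z":0.03,"spin":2.7},{"x":-0.03,"y":-0.14,"z":0.03,"spin":2.7},{"x":-0.04,"y":-0.19,"z":0.03,"spin":2.7},{"x":-0.05,"y":-0.24,"z":0.03,"spin":2.7},{"x":-0.06,"y":-0.29,"z":0.03,"spin":2.7},{"x":-0.062,"y":-0.34,"z":0.03,"spin":2.7},{"x":-0.062,"y":-0.39,"z":0.03,"spin":2.7},{"x":-0.062,"y":-0.44,"z":0.03,"spin":2.7},{"x":-0.062,"y":-0.49,"z":0.03,"spin":2.7},{"x":-0.062,"y":-0.518,"z":0.03,"spin":2.7},{"x":-0.062,"y":-0.518,"z":0.03,"spin":2.7}]' 0.06
python3 look.py wrist 0.01 0.034 pics/w6.png
```

```text
time: 21.52
ee_pos: [0.4778, -0.4128, 0.1945]
eef_rot: [-0.688, 0.726, 0.001, -0.001]
ft_force: [-1.2, 0.6, -1.1]
width: 0.0602
[564 115] 23232 xy 0.5205 -0.6545 L 0.231 W 0.160 axis -0.0 z [0.025 0.032] [77. 53. 45.]
[315  20] 1357 xy 0.6269 -0.4151 L 0.158 W 0.005 axis 87.4 z [0.024 0.026] [51. 53. 54.]
[ 70 127] 4281 xy 0.5368 -0.1848 L 0.204 W 0.009 axis -4.7 z [0.023 0.033] [107. 105. 107.]
[14 28] 160 xy 0.6335 -0.1588 L 0.040 W 0.001 axis 84.0 z [0.022 0.033] [121. 117. 119.]
[317 156] 3183 xy 0.5074 -0.4121 L 0.113 W 0.039 axis -2.2 z [0.025 0.027] [ 99. 101.  98.]
[ 30 215] 673 xy 0.4667 -0.1245 L 0.077 W 0.006 axis 84.4 z [0.027 0.034] [30. 26. 29.]
[284 259] 339 xy 0.4042 -0.3692 L 0.040 W 0.009 axis 85.5 z [0.015 0.018] [132. 130. 131.]
tcp [ 0.4787 -0.4111  0.1945] jaw 267.0 j7 -0.64 w 0.0600
```

View pics/w6.png

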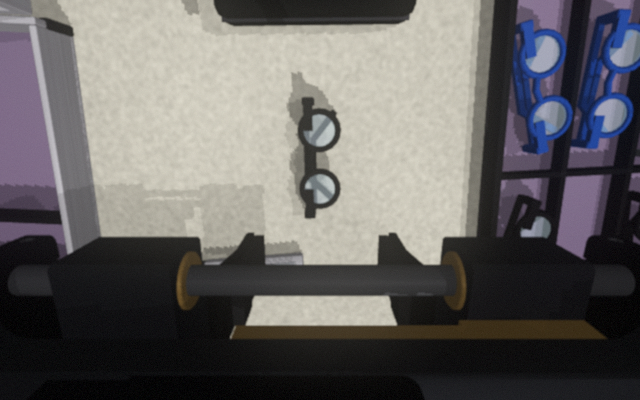

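The child frame, with round lenses, is at (318,157) and the softcase is at (315,10). Grasping the near rim.

```bash
python3 -m creep '[{"x":0.001,"y":0,"z":-0.04,"spin":0},{"x":0.001,"y":0,"z":-0.09,"spin":0},{"x":0.001,"y":0,"z":-0.13,"spin":0},{"x":0.001,"y":0,"z":-0.155,"spin":0},{"x":0.001,"y":0,"z":-0.166,"spin":0},{"x":0.001,"y":0,"z":-0.166,"spin":0}]' 0.06
python3 -m creep '[{"x":0,"y":0,"z":0,"spin":0},{"x":0,"y":0,"z":0,"spin":0},{"x":0,"y":0,"z":0,"spin":0},{"x":0,"y":0,"z":0,"spin":0},{"x":0,"y":0,"z":0,"spin":0}]' 0.0 15
```

```text
time: 22.32
ee_pos: [0.481, -0.4096, 0.0295]
eef_rot: [-0.69, 0.724, 0.0, -0.0]
ft_force: [0.2, 0.2, -0.3]
width: 0.0601
time: 22.95
ee_pos: [0.4811, -0.4107, 0.0302]
eef_rot: [-0.689, 0.724, -0.0, 0.0]
ft_force: [-0.6, 0.7, 5.5]
width: 0.0393
```

```bash
python3 -m creep '[{"x":0,"y":0,"z":0.02,"spin":0},{"x":0,"y":0,"z":0.06,"spin":0},{"x":0,"y":0.01,"z":0.1,"spin":0},{"x":0.01,"y":0.05,"z":0.12,"spin":-2.7},{"x":0.02,"y":0.1,"z":0.12,"spin":-2.7},{"x":0.03,"y":0.15,"z":0.12,"spin":-2.7},{"x":0.04,"y":0.2,"z":0.12,"spin":-2.7},{"x":0.045,"y":0.25,"z":0.12,"spin":-2.7},{"x":0.045,"y":0.29,"z":0.12,"spin":-2.7},{"x":0.045,"y":0.31,"z":0.12,"spin":-2.7},{"x":0.045,"y":0.314,"z":0.12,"spin":-2.7},{"x":0.045,"y":0.314,"z":0.12,"spin":-2.7}]'
python3 look.py wrist 0.13 0.2 pics/w7.png
```

```text
time: 24.45
ee_pos: [0.5258, -0.0973, 0.1501]
eef_rot: [-0.672, 0.741, -0.0, 0.0]
ft_force: [-0.8, -0.3, -0.8]
width: 0.0393
[318 184] 10888 xy 0.5632 -0.1069 L 0.082 W 0.061 axis -18.7 z [0.144 0.152] [100.  91.  91.]
[ 53 249] 226 xy 0.5668 -0.0214 L 0.010 W 0.003 axis -5.0 z [0.199 0.2  ] [33. 29. 30.]
[588 249] 228 xy 0.5515 -0.1796 L 0.010 W 0.004 axis -2.9 z [0.199 0.2  ] [79. 85. 88.]
[ 69 316] 322 xy 0.5437 -0.0196 L 0.018 W 0.003 axis -3.9 z [0.199 0.2  ] [19. 16. 18.]
[258 309] 991 xy 0.5316 -0.0753 L 0.024 W 0.006 axis -1.2 z [0.177 0.197] [25. 24. 26.]
[311 306] 1027 xy 0.5047 -0.0944 L 0.030 W 0.018 axis 85.5 z [0.146 0.147] [41. 38. 39.]
[383 309] 994 xy 0.5273 -0.1198 L 0.024 W 0.006 axis -9.7 z [0.177 0.198] [26. 24. 26.]
[572 317] 336 xy 0.5285 -0.1767 L 0.017 W 0.003 axis -7.1 z [0.199 0.2  ] [48. 50. 51.]
tcp [ 0.5257 -0.0978  0.15  ] jaw 264.4 j7 -1.26 w 0.0391
```

View pics/w7.png

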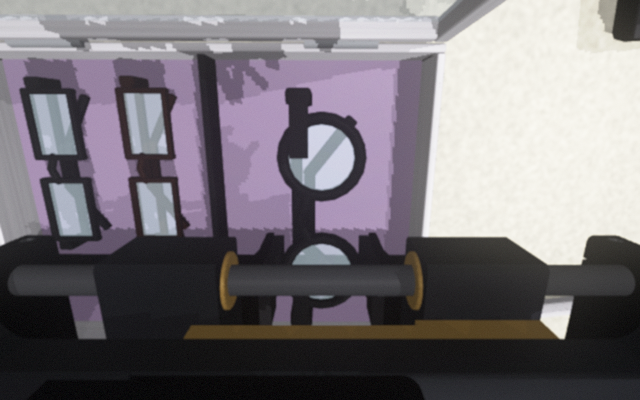

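The child frame is held straight at (320,160), centred over the right bay. Lowering it.

```bash
python3 -m creep '[{"x":0,"y":0,"z":-0.03,"spin":0},{"x":0,"y":0,"z":-0.06,"spin":0},{"x":0,"y":0,"z":-0.085,"spin":0},{"x":0,"y":0,"z":-0.1,"spin":0},{"x":0,"y":0,"z":-0.108,"spin":0},{"x":0,"y":0,"z":-0.113,"spin":0},{"x":0,"y":0,"z":-0.114,"spin":0}]'
python3 -m creep '[{"x":0,"y":0,"z":0,"spin":0},{"x":0,"y":0,"z":0,"spin":0},{"x":0,"y":0,"z":0,"spin":0},{"x":0,"y":0,"z":0.02,"spin":0},{"x":0,"y":0,"z":0.05,"spin":0},{"x":0,"y":0,"z":0.09,"spin":0},{"x":0,"y":0,"z":0.13,"spin":0},{"x":0,"y":0,"z":0.13,"spin":0}]' 0.055
python3 look.py wrist 0.024 0.038;python3 look.py top 0.011 0.034|grep -E "xy 0.(3|4|5)... -0.(2|3|4)"
```

```text
time: 25.38
ee_pos: [0.526, -0.0966, 0.0358]
eef_rot: [-0.672, 0.74, -0.0, 0.0]
ft_force: [0.7, -0.0, -0.0]
width: 0.0389
time: 26.38
ee_pos: [0.5274, -0.0971, 0.1692]
eef_rot: [-0.672, 0.741, -0.002, 0.002]
ft_force: [0.1, -0.4, 0.7]
width: 0.0549
[622  25] 704 xy 0.6408 -0.3405 L 0.039 W 0.020 axis 30.2 z [0.031 0.038] [48. 50. 52.]
[171 141] 6488 xy 0.5625 -0.0123 L 0.336 W 0.172 axis 84.3 z [0.032 0.037] [115. 110. 112.]
[162 159] 6237 xy 0.5719 0.0342 L 0.132 W 0.039 axis -5.8 z [0.03  0.032] [122. 114. 115.]
[ 79 161] 6592 xy 0.5754 0.1046 L 0.138 W 0.040 axis -5.9 z [0.03  0.032] [117. 108. 105.]
[319 168] 3827 xy 0.5521 -0.0985 L 0.114 W 0.039 axis -6.2 z [0.03  0.032] [115. 104. 104.]
[320 259] 838 xy 0.4711 -0.0910 L 0.095 W 0.005 axis 84.6 z [0.033 0.034] [34. 29. 32.]
[318 323] 394 xy 0.4020 -0.0843 L 0.135 W 0.003 axis 84.2 z [0.026 0.028] [111. 107. 110.]
tcp [ 0.5265 -0.0966  0.1674] jaw 264.5 j7 -1.27 w 0.0552
[426 227] 199 xy 0.3959 -0.3313 L 0.117 W 0.015 axis -88.5 z [0.015 0.02 ] [127. 126. 123.]
```

The child frame is flat and aligned. Last is the torch.

```bash
python3 -m creep '[{"x":-0.01,"y":-0.02,"z":0.01,"spin":9},{"x":-0.02,"y":-0.04,"z":0.02,"spin":18},{"x":-0.04,"y":-0.07,"z":0.02,"spin":27},{"x":-0.06,"y":-0.1,"z":0.02,"spin":36},{"x":-0.08,"y":-0.13,"z":0.02,"spin":45},{"x":-0.1,"y":-0.16,"z":0.02,"spin":54},{"x":-0.12,"y":-0.19,"z":0.02,"spin":63},{"x":-0.131,"y":-0.21,"z":0.02,"spin":72},{"x":-0.131,"y":-0.225,"z":0.02,"spin":81},{"x":-0.131,"y":-0.234,"z":0.02,"spin":90},{"x":-0.131,"y":-0.234,"z":0.02,"spin":97},{"x":-0.131,"y":-0.234,"z":0.02,"spin":97}]' 0.035
python3 look.py wrist 0.008 0.025 pics/w8.png
```

```text
time: 27.98
ee_pos: [0.3942, -0.3304, 0.1849]
eef_rot: [1.0, 0.012, -0.001, -0.0]
ft_force: [0.8, -0.2, -0.1]
width: 0.0351
[464  21] 1955 xy 0.5104 -0.1821 L 0.251 W 0.004 axis -5.7 z [0.017 0.024] [91. 89. 91.]
[610  10] 323 xy 0.6316 -0.1708 L 0.020 W 0.003 axis 84.0 z [0.017 0.024] [95. 91. 93.]
[635 120] 278 xy 0.6826 -0.2583 L 0.030 W 0.010 axis -76.4 z [0.012 0.018] [75. 76. 81.]
[323 185] 1806 xy 0.3972 -0.3293 L 0.117 W 0.015 axis -88.4 z [0.016 0.018] [148. 146. 147.]
[566 224] 1189 xy 0.6411 -0.3556 L 0.091 W 0.045 axis 45.5 z [0.018 0.025] [37. 40. 40.]
[538 308] 231 xy 0.6254 -0.4500 L 0.036 W 0.006 axis 87.5 z [0.02  0.025] [23. 23. 23.]
tcp [ 0.3944 -0.3303  0.1851] jaw 1.3 j7 0.80 w 0.0348
```

View pics/w8.png

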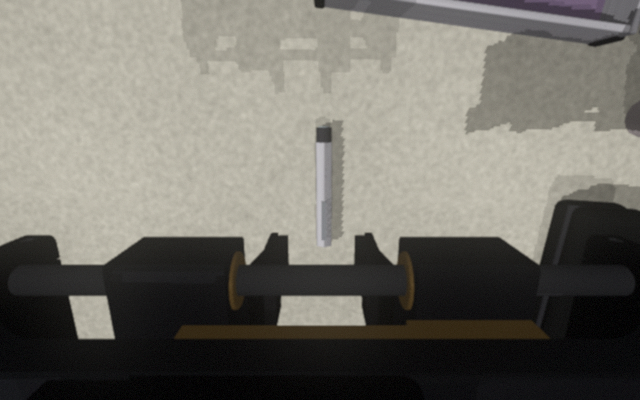

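The pen torch is at (323,185), 117x15 mm and straight between the jaws.

```bash
python3 -m creep '[{"x":0.003,"y":0.001,"z":-0.04,"spin":0},{"x":0.003,"y":0.001,"z":-0.09,"spin":0},{"x":0.003,"y":0.001,"z":-0.125,"spin":0},{"x":0.003,"y":0.001,"z":-0.145,"spin":0},{"x":0.003,"y":0.001,"z":-0.155,"spin":0},{"x":0.003,"y":0.001,"z":-0.157,"spin":0},{"x":0.003,"y":0.001,"z":-0.157,"spin":0}]' 0.035
python3 -m creep '[{"x":0,"y":0,"z":0,"spin":0},{"x":0,"y":0,"z":0,"spin":0},{"x":0,"y":0,"z":0,"spin":0},{"x":0,"y":0,"z":0,"spin":0},{"x":0,"y":0,"z":0.02,"spin":0},{"x":0,"y":0,"z":0.06,"spin":0},{"x":0,"y":0,"z":0.1,"spin":0},{"x":0,"y":0,"z":0.1,"spin":0}]' 0.0 15
```

```text
time: 28.9
ee_pos: [0.3984, -0.3298, 0.0295]
eef_rot: [1.0, 0.013, 0.001, 0.0]
ft_force: [1.0, -0.5, 0.2]
width: 0.0349
time: 29.9
ee_pos: [0.3991, -0.3307, 0.132]
eef_rot: [1.0, 0.013, 0.003, 0.001]
ft_force: [-0.4, 0.6, -1.2]
width: 0.0148
```

```bash
python3 -m creep '[{"x":0.005,"y":0.03,"z":0,"spin":-2},{"x":0.01,"y":0.07,"z":0,"spin":-4},{"x":0.015,"y":0.11,"z":0,"spin":-7},{"x":0.02,"y":0.15,"z":0,"spin":-7},{"x":0.03,"y":0.19,"z":0,"spin":-7},{"x":0.035,"y":0.23,"z":0,"spin":-7},{"x":0.04,"y":0.27,"z":0,"spin":-7},{"x":0.045,"y":0.305,"z":0,"spin":-7},{"x":0.045,"y":0.326,"z":0,"spin":-7},{"x":0.045,"y":0.326,"z":0,"spin":-7}]'
python3 look.py wrist 0.08 0.13 pics/w9.png
```

```text
time: 31.15
ee_pos: [0.4424, -0.0024, 0.1283]
eef_rot: [0.999, -0.047, -0.0, 0.0]
ft_force: [-0.6, 0.0, 0.2]
width: 0.0151
[320 209] 4555 xy 0.4492 0.0243 L 0.063 W 0.033 axis 72.3 z [0.115 0.125] [117. 111. 114.]
[320 310] 835 xy 0.4408 -0.0312 L 0.022 W 0.015 axis 84.1 z [0.115 0.118] [202. 197. 197.]
tcp [ 0.4424 -0.0036  0.1284] jaw -5.5 j7 -0.16 w 0.0148
```

View pics/w9.png

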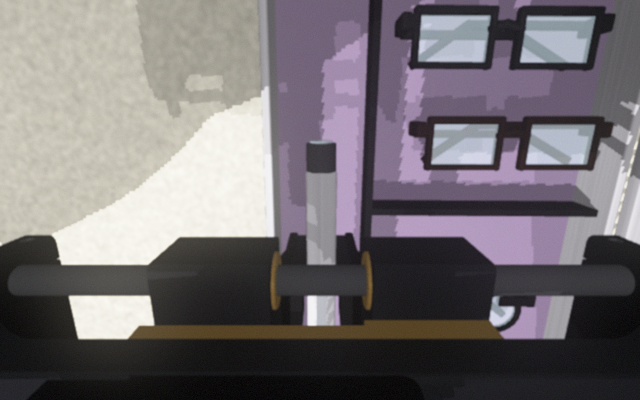

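The torch is aligned, centred between the front wall (270) and the partition (368). Lowering and releasing it.

```bash
python3 -m creep '[{"x":0.001,"y":0,"z":-0.03,"spin":0},{"x":0.001,"y":0,"z":-0.055,"spin":0},{"x":0.001,"y":0,"z":-0.075,"spin":0},{"x":0.001,"y":0,"z":-0.085,"spin":0},{"x":0.001,"y":0,"z":-0.092,"spin":0},{"x":0.001,"y":0,"z":-0.0935,"spin":0},{"x":0.001,"y":0,"z":-0.0935,"spin":0}]'
python3 -m creep '[{"x":0,"y":0,"z":0,"spin":0},{"x":0,"y":0,"z":0,"spin":0},{"x":0,"y":0,"z":0,"spin":0},{"x":0,"y":0,"z":0.02,"spin":0},{"x":0,"y":0,"z":0.05,"spin":0},{"x":0,"y":0,"z":0.09,"spin":0},{"x":0,"y":0,"z":0.13,"spin":0},{"x":0,"y":0,"z":0.17,"spin":0},{"x":0,"y":0,"z":0.21,"spin":0},{"x":0,"y":0,"z":0.25,"spin":0},{"x":0,"y":0,"z":0.25,"spin":0}]' 0.024
python3 look.py wrist 0.014 0.038;python3 look.py wrist 0.26 0.5 pics/w10.png
```

```text
time: 32.08
ee_pos: [0.4441, -0.0036, 0.0355]
eef_rot: [0.999, -0.048, 0.0, -0.0]
ft_force: [-0.6, 0.0, -0.3]
width: 0.015
time: 33.45
ee_pos: [0.445, -0.0034, 0.2876]
eef_rot: [0.999, -0.048, 0.002, -0.001]
ft_force: [-0.3, -0.2, -0.6]
width: 0.0241
[421 118] 9057 xy 0.5311 0.0140 L 0.288 W 0.240 axis 84.1 z [0.03  0.035] [112. 105. 108.]
[424  67] 3767 xy 0.5751 0.1050 L 0.139 W 0.038 axis -5.5 z [0.03  0.032] [126. 116. 113.]
[319 170] 1091 xy 0.4444 -0.0030 L 0.117 W 0.014 axis 84.6 z [0.021 0.023] [192. 186. 189.]
[ 20 197] 1336 xy 0.0693 0.0028 L 0.102 W 0.029 axis -88.2 z [0.025 0.037] [59. 64. 68.]
[405 231] 925 xy 0.5525 -0.0916 L 0.114 W 0.034 axis 2.0 z [0.03  0.032] [69. 61. 63.]
[320 296] 170 xy 0.4311 -0.1671 L 0.074 W 0.003 axis -4.3 z [0.034 0.037] [87. 85. 87.]
tcp [ 0.4442 -0.0035  0.2858] jaw -5.5 j7 -0.31 w 0.0240
[320 323] 91016 xy 0.4466 0.0108 L 0.174 W 0.049 axis -5.4 z [0.357 0.378] [32. 34. 36.]
tcp [ 0.4437 -0.0035  0.2848] jaw -5.5 j7 -0.31 w 0.0241
```

View pics/w10.png

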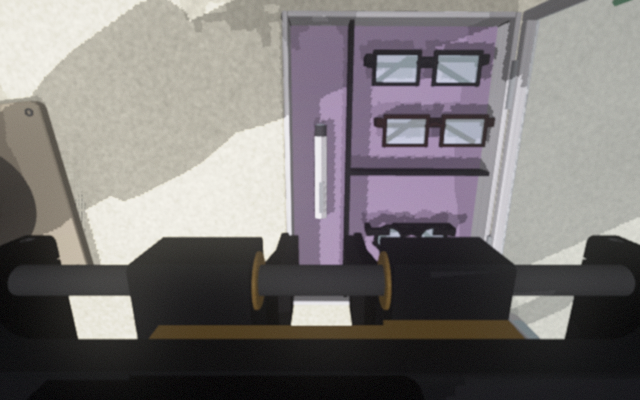

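All four items lie flat in their compartments: the adult frames at (425,67) and (435,130), the child frame at (405,232) and the torch at (320,170). Now I go back to the handle to shut the lid.

```bash
python3 -m creep '[{"x":0,"y":0,"z":0.05,"spin":0},{"x":0,"y":0,"z":0.1,"spin":0},{"x":0,"y":0,"z":0.148,"spin":0},{"x":0.04,"y":-0.004,"z":0.148,"spin":0},{"x":0.08,"y":-0.007,"z":0.148,"spin":0},{"x":0.12,"y":-0.01,"z":0.148,"spin":0},{"x":0.16,"y":-0.013,"z":0.148,"spin":0},{"x":0.2,"y":-0.017,"z":0.148,"spin":0},{"x":0.24,"y":-0.021,"z":0.148,"spin":0},{"x":0.26,"y":-0.022,"z":0.148,"spin":0},{"x":0.2685,"y":-0.022,"z":0.148,"spin":0},{"x":0.2685,"y":-0.022,"z":0.148,"spin":0}]' 0.026
python3 - <<'E'
from h import *
c=cam("wrist"); P=cloud(c); im=c["pixels"]
Z=P[...,2]; m=(Z>.2)&(Z<.31)&(im.max(2)<70)&(c["z_map"]>.08)
q=P[m]; print(len(q), np.percentile(q,[5,50,95],axis=0).round(3).tolist())
cv2.imwrite("pics/w11.png",im)
E
```

```text
time: 35.05
ee_pos: [0.7127, -0.0261, 0.4307]
eef_rot: [0.999, -0.049, -0.001, 0.0]
ft_force: [-0.0, -0.3, -0.1]
width: 0.0258
1589 [[0.688, -0.075, 0.276], [0.711, -0.016, 0.278], [0.72, 0.024, 0.28]]
```

View pics/w11.png

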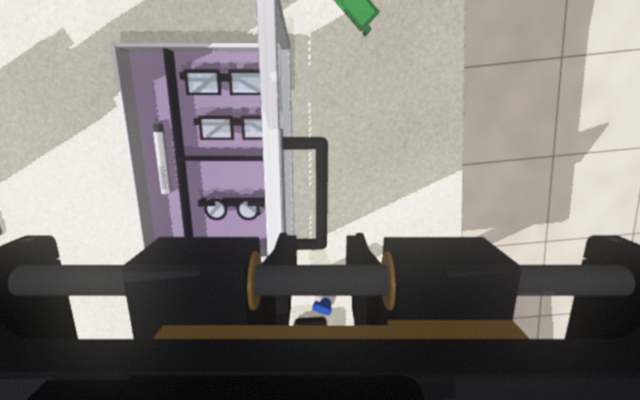

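The open handle is centred at (321,192) between the jaws, and every item is visible in the case. Gripping the bar.

```bash
python3 -m creep '[{"x":0,"y":0,"z":-0.04,"spin":0},{"x":0,"y":0,"z":-0.08,"spin":0},{"x":0,"y":0,"z":-0.11,"spin":0},{"x":0,"y":0,"z":-0.13,"spin":0},{"x":0,"y":0,"z":-0.145,"spin":0},{"x":0,"y":0,"z":-0.15,"spin":0},{"x":0,"y":0,"z":-0.15,"spin":0}]' 0.026
python3 -m creep '[{"x":0,"y":0,"z":0,"spin":0},{"x":0,"y":0,"z":0,"spin":0},{"x":0,"y":0,"z":0,"spin":0},{"x":0,"y":0,"z":0,"spin":0}]' 0.0 20
```

```text
time: 35.98
ee_pos: [0.7123, -0.0255, 0.2834]
eef_rot: [0.999, -0.048, 0.0, -0.0]
ft_force: [0.3, -0.6, 0.1]
width: 0.0262
time: 36.48
ee_pos: [0.7125, -0.0257, 0.2836]
eef_rot: [0.999, -0.048, 0.001, 0.0]
ft_force: [0.6, -0.4, 2.8]
width: 0.01
```

```bash
python3 -m creep '[{"x":-0.006,"y":0.001,"z":0.002,"spin":0},{"x":-0.016,"y":0.002,"z":0.004,"spin":0},{"x":-0.028,"y":0.003,"z":0.006,"spin":0},{"x":-0.041,"y":0.004,"z":0.007,"spin":0},{"x":-0.055,"y":0.006,"z":0.008,"spin":0},{"x":-0.069,"y":0.007,"z":0.008,"spin":0},{"x":-0.084,"y":0.009,"z":0.007,"spin":0},{"x":-0.098,"y":0.01,"z":0.005,"spin":0},{"x":-0.098,"y":0.01,"z":0.005,"spin":0}]'
```

```text
time: 37.6
ee_pos: [0.6125, -0.0152, 0.288]
eef_rot: [0.999, -0.048, -0.001, -0.001]
ft_force: [-3.6, -1.2, 4.1]
width: 0.0102
```

```bash
python3 -m creep '[{"x":-0.014,"y":0.001,"z":-0.003,"spin":0},{"x":-0.028,"y":0.002,"z":-0.006,"spin":0},{"x":-0.042,"y":0.004,"z":-0.011,"spin":0},{"x":-0.056,"y":0.005,"z":-0.016,"spin":0},{"x":-0.069,"y":0.006,"z":-0.022,"spin":0},{"x":-0.082,"y":0.008,"z":-0.029,"spin":0},{"x":-0.094,"y":0.009,"z":-0.037,"spin":0},{"x":-0.106,"y":0.01,"z":-0.045,"spin":0},{"x":-0.106,"y":0.01,"z":-0.045,"spin":0}]'
```

```text
time: 38.72
ee_pos: [0.5072, -0.0045, 0.2422]
eef_rot: [0.999, -0.048, -0.001, -0.001]
ft_force: [1.4, 3.0, -7.7]
width: 0.0101
```

```bash
python3 - <<'E'
import numpy as np
from scipy.optimize import least_squares
P=np.array([(.4264,.1205),(.5089,.2431),(.6148,.2878),(.7127,.282),(.7125,.2836),(.6125,.288),(.5072,.2422)]); P[:,0]/=.9954
f=lambda p:np.hypot(P[:,0]-p[0],P[:,1]-p[1])-.2373
s=least_squares(f,[.65,.05]); h=s.x; print(h,s.fun.round(4))
a=lambda p:np.degrees(np.arctan2(p[1]-h[1],h[0]-p[0]))
now=P[-1]; print("phi",a(now))
for ph in np.arange(50,8,-4): 
    q=h+.2373*np.array([-np.cos(np.radians(ph)),np.sin(np.radians(ph))]); d=q-now; print(ph,(d[0]*.9954).round(4),(-d[0]*.0958).round(4),d[1].round(4),"theta",round(np.radians(ph-12.16),3))
E
```

```text
[0.65508562 0.05378289] [-0.001   0.0005 -0.0003 -0.0011  0.0004  0.0003  0.0008]
phi 52.3159128637502
50 -0.007 0.0007 -0.0066 theta 0.66
46 -0.0192 0.0018 -0.0177 theta 0.591
42 -0.0307 0.003 -0.0296 theta 0.521
38 -0.0413 0.004 -0.0423 theta 0.451
34 -0.051 0.0049 -0.0557 theta 0.381
30 -0.0597 0.0057 -0.0698 theta 0.311
26 -0.0674 0.0065 -0.0844 theta 0.242
22 -0.0741 0.0071 -0.0995 theta 0.172
18 -0.0798 0.0077 -0.1151 theta 0.102
14 -0.0843 0.0081 -0.131 theta 0.032
10 -0.0877 0.0084 -0.1472 theta -0.038
```

```bash
python3 -m creep '[{"x":-0.007,"y":0.001,"z":-0.007,"spin":0},{"x":-0.019,"y":0.002,"z":-0.018,"spin":0},{"x":-0.031,"y":0.003,"z":-0.03,"spin":0},{"x":-0.041,"y":0.004,"z":-0.042,"spin":0},{"x":-0.051,"y":0.005,"z":-0.056,"spin":0},{"x":-0.06,"y":0.006,"z":-0.07,"spin":0},{"x":-0.067,"y":0.006,"z":-0.084,"spin":0},{"x":-0.074,"y":0.007,"z":-0.1,"spin":0},{"x":-0.08,"y":0.008,"z":-0.115,"spin":0},{"x":-0.083,"y":0.008,"z":-0.125,"spin":0},{"x":-0.083,"y":0.008,"z":-0.125,"spin":0}]'
```

```text
time: 40.1
ee_pos: [0.4253, 0.0034, 0.1177]
eef_rot: [0.999, -0.048, 0.0, -0.0]
ft_force: [1.8, 7.6, -4.1]
width: 0.0099
```

```bash
python3 -m creep '[{"x":-0.001,"y":0,"z":-0.005,"spin":0},{"x":-0.002,"y":0,"z":-0.009,"spin":0},{"x":-0.003,"y":0,"z":-0.013,"spin":0},{"x":-0.003,"y":0,"z":-0.013,"spin":0}]'
```

```text
time: 40.6
ee_pos: [0.4221, 0.0036, 0.1048]
eef_rot: [0.999, -0.048, -0.0, -0.0]
ft_force: [-0.4, 7.7, -4.4]
width: 0.01
```

```bash
python3 -m creep '[{"x":0,"y":-0.002,"z":-0.002,"spin":0},{"x":-0.001,"y":-0.002,"z":-0.004,"spin":0},{"x":-0.001,"y":-0.002,"z":-0.004,"spin":0}]'
```

```text
time: 40.98
ee_pos: [0.4215, 0.0034, 0.1016]
eef_rot: [0.999, -0.047, -0.0, -0.002]
ft_force: [-4.0, 16.3, 8.5]
width: 0.0106
```

```bash
python3 -m creep '[{"x":0,"y":0,"z":-0.002,"spin":0},{"x":0,"y":0,"z":-0.003,"spin":0},{"x":0,"y":0,"z":-0.003,"spin":0}]'
```

```text
time: 41.35
ee_pos: [0.4214, 0.0019, 0.0992]
eef_rot: [0.999, -0.048, -0.001, -0.001]
ft_force: [-12.1, 8.4, 25.5]
width: 0.0103
```

```bash
python3 -m creep '[{"x":0,"y":0,"z":0,"spin":0},{"x":0,"y":0,"z":0,"spin":0},{"x":0,"y":0,"z":0,"spin":0},{"x":0,"y":0,"z":0.02,"spin":0},{"x":0,"y":0,"z":0.06,"spin":0},{"x":0,"y":0,"z":0.11,"spin":0},{"x":0,"y":0,"z":0.16,"spin":0},{"x":0,"y":0,"z":0.2,"spin":0},{"x":0,"y":0,"z":0.2,"spin":0},{"x":0,"y":0,"z":0.2,"spin":0}]' 0.035
python3 - <<'E'
from h import *
c=cam("wrist"); P=cloud(c); im=c["pixels"]; cv2.imwrite("pics/w12.png",im)
m=(P[...,2]>.085)&(P[...,2]<.14)&(im.max(2)<70)&(c["z_map"]>.1); q=P[m]
print("bar",np.percentile(q,[5,50,95],axis=0).round(3).tolist())
for y in (.08,.1,.12):
    for s in np.arange(.11,.124,.003):
        X=np.array([.529,-.012])-s*np.array([.9954,-.0958])+y*np.array([.0958,.9954]); u,v=pix(c,[*X,.056]); print(y,round(s,3),P[int(round(v)),int(round(u))].round(4))
s=r.read_state();print(s["ft_force"].round(1),s["ee_pos"].round(3))
t=cam("top"); cv2.imwrite("pics/t2.png",t["pixels"])
E
```

```text
time: 42.6
ee_pos: [0.421, 0.0003, 0.2973]
eef_rot: [0.999, -0.048, -0.0, 0.0]
ft_force: [0.5, 0.7, -1.3]
width: 0.0346
bar [[0.069, -0.039, 0.087], [0.419, -0.004, 0.098], [0.428, 0.047, 0.1]]
0.08 0.11 [0.4276 0.0784 0.0588]
0.08 0.113 [0.4243 0.0788 0.0576]
0.08 0.116 [0.421  0.0791 0.0572]
0.08 0.119 [0.4188 0.0793 0.0572]
0.08 0.122 [0.4155 0.0796 0.0575]
0.1 0.11 [0.4295 0.0981 0.0591]
0.1 0.113 [0.4263 0.0984 0.059 ]
0.1 0.116 [0.423  0.0988 0.0576]
0.1 0.119 [0.4198 0.0992 0.0577]
0.1 0.122 [0.4176 0.0993 0.0583]
0.12 0.11 [0.4314 0.1172 0.0596]
0.12 0.113 [0.4282 0.1176 0.0581]
0.12 0.116 [0.425  0.1181 0.0572]
0.12 0.119 [0.4218 0.1184 0.0568]
0.12 0.122 [0.4186 0.1186 0.058 ]
[0.2 0.2 0.1] [0.421 0.    0.297]
```

View pics/w12.png

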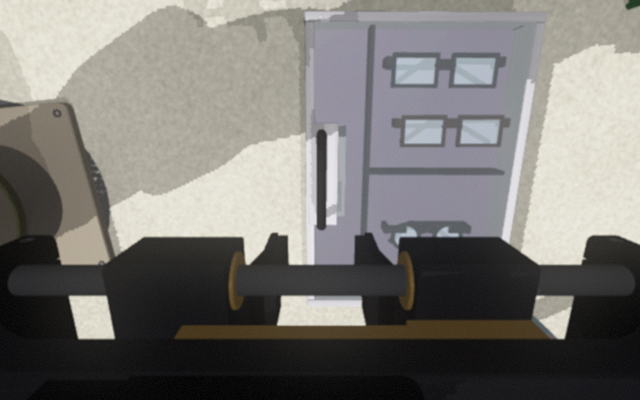

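The front rim reads z = 0.0575 (0.056 expected when shut) and the bar top 0.098 (0.0975 expected), so the lid is shut with the items visible inside. Handing in.

```bash
python3 -c "
from h import *
print(r.close_job())"
```

```text
the job is handed in; nothing more can be done
None
```

I packed the kit and handed the job in at about 43 s. That covers the four loose items I found: two adult frames in the left bay, one child frame in the right bay and the pen torch in the trough. I saw no second child frame or screwdriver, even after checking under where the arm first stood.

- **Placing:** With the lid still open, depth readings put the frame tops at about 30 mm and the torch top at about 21 mm, so all four lie on the floor. All were within about 1° of the case's axes.
- **Lid:** After release, the front rim read 57.5 mm (56 mm expected when shut) and the handle top 98 mm (97.5 mm expected). That is at most about 0.01 rad open. I pressed it down to about 25 N before letting go, and no force remained on the gripper afterwards.
- **Through the shut lid:** The last picture shows the frames in their bays, the child frame partly hidden by the gripper. The torch was out of view under the handle, so I last saw it just before closing, lying in the trough.
- **Disagreements:** Opening the lid, the handle pushed back with about 27 N along the arm of the hinge because my first estimate of the hinge was a few millimetres off. I corrected for that during the lift and refitted the arc for closing. Depth heights read 1 to 2 mm high throughout.
- **Bystanders:** I never brought the arm to the spray bottle, jar or spectacle case. I did not measure them again at the end.

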